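# Seat a pulley in the V of a drilling jig and set its mark to the pointer

### The job

Get the pulley ready for drilling: slide it along the jig's base plate, without lifting or tipping it, into the V until it rests against both flanks and the back stop, and turn it by its rim so that the line engraved on it faces the pointer on the back stop. Leave it fully seated, flat and let go, and leave the jar, the tin and the tape measure where they are.

Things in the scene. Friction and masses are not known exactly. Their poses are not given: they have to be found in the camera images.
- jig: Drilling jig, fixed. Dark steel plate 8 mm thick, local x -170 to +100 mm, y -100 to +100. Origin: underside of the plate, below the centre of a seated pulley; +x runs from the V's open mouth to its back stop, z up. Two bright flank blocks form a 90 degree V. Back stop: dark block 22 mm wide, face at x = 60 mm, top 34 mm above the plate, a small pointer on top.
- pointer_tip (a point): Tip of the pointer (a corner of a bright square plate, 4 mm thick, on top of the back stop, pointing along the jig's -x towards the pulley), at (61, 0, 44) mm in the jig's frame.
- seat (a point): Where the centre of the pulley's underside is when it touches both flanks and the back stop: (0, 0, 8) mm in the jig's frame, on the plate's top; axes as the jig's. The flanks (22 mm high, 20 mm thick, 70 mm long) then touch it at (42, 42) and (42, -42) mm; their mouth ends lie near (14, 70) and (14, -70).
- pulley: Loose aluminium pulley, 0.4 to 0.9 kg, flat on the plate before the V. Origin: centre of its underside; z up, x along its engraved line. Bottom flange 120 mm diameter, 9 mm high; above it a rim of outer diameter 116 to 117, inner 96 mm (wall 10 mm), top at 34 mm. Inside: a flat web at 10 mm and a central hub 29 mm wide, 34 mm high, leaving a ring-shaped space 33 mm wide.
- mark (a point): Outer end of the one dark engraved radial line (5 mm wide, runs from hub to rim), on the rim's top face, at (58, 0, 34) mm in the pulley's frame. At the start the line is turned 0.6 to 1.3 rad counter-clockwise (seen from above) from the jig's +x direction.
- jar_of_washers: Screw-lid jar of washers, 72 mm diameter, 103 mm high, right of the jig towards the back; bystander. Origin: centre of its underside.
- paste_tin: Round tin with a press lid, 70 mm diameter, 64 mm high, left of the jig; bystander. Origin: centre of its underside.
- tape_measure: Tape measure, 67 x 80 x 32 mm, left of the jig nearer the robot; bystander. Origin: centre of its underside.
Not all that is in view belongs to the job. Of the things like the pulley, leave any that is green or yellow; of the rest the larger one is meant.

How it is judged:
By the outcome, as a careful person would: the job done as asked, in the order asked, and still so for the second after the job is handed in, with the robot touching nothing.
It also fails if it takes over 72 s, if anything falls off the work surface, if the arm or the gripper's body presses on something with over 40 N, if the wrist force passes 120 N, or if a joint passes its speed limit or range.

### The arm

A 6-joint arm with a two-finger parallel gripper is mounted at the origin on a cart in front of the work surface, level with it; the furniture and walls round the work are solid. World frame = base frame: x ahead of the robot, y to its left, z up, the work surface at z = 0. Lengths are in m, angles in rad, forces in N, time in s.
With the tool pointing down it reaches from about 0.3 to 0.875 m from the base axis. Payload 6.4 kg.
Tool frame: the origin (TCP) lies midway between the tips of the shut fingers; the grasp point (between the pads) lies 19 mm behind it; z points along the fingers, y is the line along which they close (so a half turn about z gives the same grasp; the last joint's range is limited). The gripper opens to 85 mm and grips with 20 to 120 N. Pads are 22 mm wide; open, the fingers measure 114 mm over their backs; the gripper's body (76 mm by 85 mm) begins 54 mm behind the grasp point. The pads swing forward as they close: fully open they stand 13 mm farther back than shut.
Start: joints at [-1.336, 0.181, 1.607, -0, 1.354, -0.206], TCP at [0.245, -0.52, 0.231] pointing down, gripper open.
Joint ranges: [-2.99, 2.99], [-0.89, 2.07], [0.3, 2.58], [-1.14, 4.28], [0, 2.63], [-3.12, 3.12]. Speed limits (rad/s): [2.57, 2.57, 3.01, 3.14, 3.14, 3.14].

### API

Orientations are given as a unit quaternion [w, x, y, z].
In Python, from bench import sensors, vision, ctrl gives the robot as it stands.
- The arm moves only by the tool carry_out, never from a script. Its argument "deltas" is text: rows parted by semicolons, each of 7 numbers parted by spaces: the shift along the tool's x, y, z in mm, then the turn, a rotation vector about the tool's x, y, z in rad, then the closure, from 0 (fully open) to 1 (shut). In form: tx ty tz ax ay az claw; .... A call has 1 to 12 rows; each row is the pose to reach, as a shift and turn from the pose commanded when the call began, along the tool's axes at that moment; what a row does not reach only later rows make up. A row lasts 1/8 s, in which the tool goes at most 62.5 mm and 10.7 degrees, less where a joint would pass 70% of its speed; a pose out of reach is approached as far as the arm can. A call with a gripper value outside its range is refused whole. The fingers move at their own pace and stop on an object; the grip force is fixed at half the most. Time passes only in rows, so rows that repeat a pose let the fingers close. It gives the time, the measured TCP pose, the force, the opening and the grip force at its end, in the units of the state.
- sensors.get_obs(): the state, without advancing time (a new reading comes with each control period).
- vision.camera(name): name is "scene" or "top"; returns the picture (400x640x3 uint8, blue, green, red); there is no depth.
- vision.camera_model(name): a dict with "K" (3x3 intrinsics, pixels), "extrinsics" (4x4, takes a point from world to camera coordinates). Camera axes: x right, y down, z forward; pixel columns grow to the right and rows downward; lengths in m; the calibration is good to about 2 mm. A picture is of the moment at which its call begins. camera_model takes no time and is no camera call.
- ctrl.hand_in(): hands the job in; it is judged then, once.
The state is a dict: "time_s": time; "q": joint angles; "dq": joint speeds; "joint_efforts": joint torques, N m; "eef_pos": TCP position; "eef_rot": TCP orientation; "wrist_force": force on the tool from outside, world axes, zero at the start; "torque": the same for the moment, N m; "opening": opening from 0.0 (shut) to 1.0 (fully open); "grasp_force": force on a finger pad.
Only numpy, scipy, OpenCV 4.12 (cv2) and the standard library are available. Lean on these libraries where they do the work, as an engineer would, in place of code of your own. Each camera call takes 0.05 s, during which the arm holds its last target. There are 200 camera calls.

## Working session

There is one attempt and no reset: what is moved stays moved. The work goes in short steps, Python scripts to look and compute and a tool call to move; the robot and the scene stay as the last step left them, time stands still between calls to the robot, and variables do not carry over. Pictures are saved under pics/ and viewed, at most 10 in all, crops included, and the job is handed in when it is done.

Besides the shell and the picture viewer there is one more tool, called after "Call:" as name(argument=value, ...) on one line, values as JSON. carry_out: Moves the arm, as the interface text tells. Its arguments: {"type":"object","properties":{"deltas":{"type":"string"}},"required":["deltas"]}

```bash
mkdir -p pics; python3 - <<'E'
from bench import sensors, vision
import cv2
o=sensors.get_obs(); print(o['eef_pos'],o['eef_rot'],o['opening'])
for n in('scene','top'):
    cv2.imwrite(f'pics/{n}0.png',vision.camera(n)); m=vision.camera_model(n); print(n,m['K'],m['extrinsics'])
E
```

```text
[ 0.2452275  -0.5194767   0.23040864] [-8.76323294e-04  9.75809332e-01  2.18621543e-01 -1.57059676e-05] 1.0012853854069468
scene [[496.73943621   0.         324.8163254 ]
 [  0.         496.73943621 195.70638047]
 [  0.           0.           1.        ]] [[-0.73131291 -0.68184594 -0.01635666  0.66826205]
 [-0.49958293  0.55184537 -0.66774515  0.18103713]
 [ 0.46432567 -0.48015914 -0.74421024  1.17355348]
 [ 0.          0.          0.          1.        ]]
top [[416.17777055   0.         313.28954676]
 [  0.         416.17777055 195.29234509]
 [  0.           0.           1.        ]] [[-0.01776881 -0.99975653  0.01308246  0.29472446]
 [-0.99663987  0.01666401 -0.08019527  0.6121542 ]
 [ 0.07995774 -0.01446348 -0.99669332  1.25412855]
 [ 0.          0.          0.          1.        ]]
```

View pics/scene0.png

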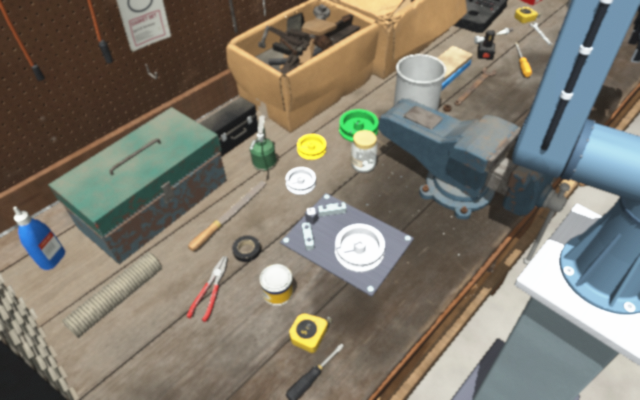

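View pics/top0.png

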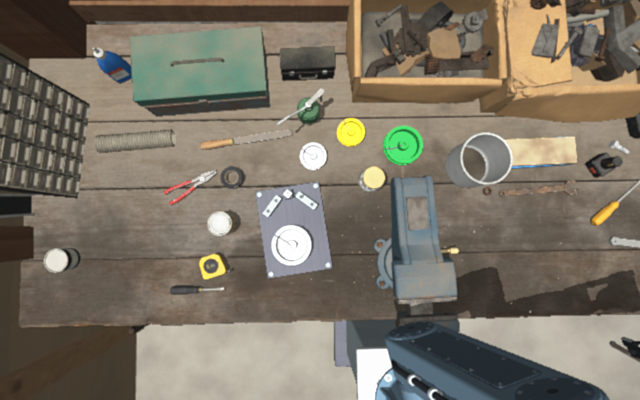

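The jig is at about (295,230) in the top view, with the white pulley on it at (291,245) and the V at (288,195). The jar is at (372,179), the tin at (220,222) and the tape measure at (211,265). A vise stands to the right. Next I'll zoom in for measurement.

```bash
cat > h.py <<'E'
import numpy as np, cv2
from bench import sensors, vision
def ray(n,uv,z):
    m=vision.camera_model(n);E=np.array(m['extrinsics']);K=np.array(m['K'])
    d=E[:3,:3].T@np.linalg.inv(K)@np.array([uv[0],uv[1],1.]);c=-E[:3,:3].T@E[:3,3]
    return c+d*(z-c[2])/d[2]
def px(n,p):
    m=vision.camera_model(n);q=np.array(m['extrinsics'])@np.append(p,1);q=np.array(m['K'])@q[:3];return q[:2]/q[2]
E
python3 - <<'E'
import cv2,numpy as np
from h import *
a=cv2.imread('pics/top0.png')[165:290,245:345]; b=cv2.imread('pics/scene0.png')[185:300,275:420]
c=np.zeros((580,800,3),np.uint8)
a=cv2.resize(a,None,fx=4,fy=4,interpolation=cv2.INTER_CUBIC); b=cv2.resize(b,None,fx=2.7,fy=2.7,interpolation=cv2.INTER_CUBIC)
c[:a.shape[0],:400]=a; c[:b.shape[0],405:405+b.shape[1]]=b[:,:395]
cv2.imwrite('pics/crop0.png',c)
# bright white pulley in top
im=cv2.imread('pics/top0.png'); 
for n,r in(('top',(225,268,265,318)),('scene',(222,275,328,390))):
    im=cv2.imread(f'pics/{n}0.png')[r[0]:r[1],r[2]:r[3]]
    m=(im.min(2)>150).astype(np.uint8)
    cs,_=cv2.findContours(m,cv2.RETR_EXTERNAL,cv2.CHAIN_APPROX_NONE); k=max(cs,key=cv2.contourArea)
    (x,y),ax,an=cv2.fitEllipse(cv2.convexHull(k)); x+=r[2];y+=r[0]; print(n,x,y,ax,an,[ray(n,(x,y),z).round(4) for z in(.017,.025,.042)])
E
```

```text
top 288.97740745544434 247.06155967712402 (40.628658294677734, 48.50861358642578) 34.845848083496094 [array([0.4605, 0.361 , 0.017 ]), array([0.4609, 0.3606, 0.025 ]), array([0.4616, 0.3598, 0.042 ])]
scene 359.3431739807129 247.31003761291504 (51.09829330444336, 54.041099548339844) 94.09091186523438 [array([0.4728, 0.3489, 0.017 ]), array([0.4693, 0.3535, 0.025 ]), array([0.4617, 0.3633, 0.042 ])]
```

View pics/crop0.png

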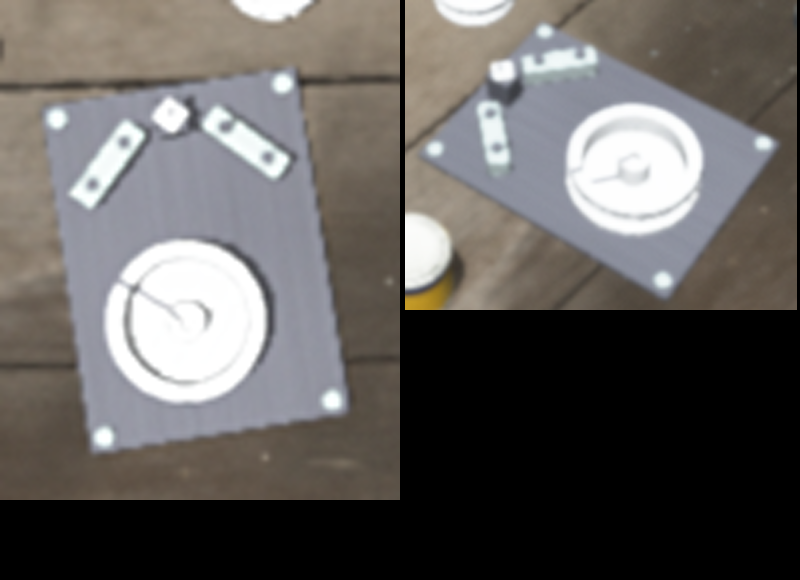

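The crop shows the plate corners at about (45,106), (295,69), (348,410) and (95,452) in the left panel. The rim centre is near (187,322), and the engraved line runs from the hub to (118,280). The pointer square is centred near (171,116). Next I'll measure these with contours.

```bash
cat >> h.py <<'E'
def ell(im,r,n,th=185):
    c=im[r[0]:r[1],r[2]:r[3]]; m=(c.min(2)>th).astype(np.uint8)
    cs,_=cv2.findContours(m,cv2.RETR_EXTERNAL,cv2.CHAIN_APPROX_NONE); k=cv2.convexHull(max(cs,key=cv2.contourArea))
    return k[:,0]+[r[2],r[0]]
E
python3 - <<'E'
from h import *
cr=lambda u,v:((u+.5)/4-.5+245,(v+.5)/4-.5+165)
im=cv2.imread('pics/top0.png')
P=[ray('top',cr(*p),.008)[:2] for p in((45,106),(295,69),(348,410),(95,452))]
P=np.array(P); e=[np.linalg.norm(P[i]-P[(i+1)%4]) for i in range(4)]
print('plate',P.round(4),'edges',np.round(e,4))
J=np.array([[.1,.1],[.1,-.1],[-.17,-.1],[-.17,.1]])
A=J-J.mean(0);B=P-P.mean(0); yaw=np.arctan2((A[:,0]*B[:,1]-A[:,1]*B[:,0]).sum(),(A*B).sum())
R=np.array([[np.cos(yaw),-np.sin(yaw)],[np.sin(yaw),np.cos(yaw)]]); t=P.mean(0)-R@J.mean(0)
print('yaw',yaw,'seat',t,'resid',(J@R.T+t-P).round(4).tolist())
print('pred pointer tip crop',[(px('top',[*(R@[.061,0]+t),.044])-[245,165])*4+1.5, (px('scene',[*(R@[.061,0]+t),.044])-[275,185])*2.7+[405,0]])
print('pred corners scene',[((px('scene',[*p,.008])-[275,185])*2.7+[405,0]).round(0) for p in J@R.T+t])
# pulley: rim-top outer extents in crop
q=np.array([ray('top',cr(*p),.042)[:2] for p in((104,321),(269,321),(187,239),(187,403))]);
print('extents',q.round(4),q[1]-q[0],q[3]-q[2])
for th in(150,200,230):
  k=ell(im,(215,275,262,325),'top',th); (x,y),rad=cv2.minEnclosingCircle(k.astype(np.float32)); print(th,x,y,rad,len(k),ray('top',(x,y),.042)[:2])
mk=ray('top',cr(118,280),.042)[:2]; hb=ray('top',cr(180,314),.042)[:2]
c=ray('top',cr(187,321),.042)[:2]; print('c',c,'mark',mk,np.linalg.norm(mk-c),'ang rel jig',np.arctan2(*(mk-c)[::-1])-yaw, 'c in jig',R.T@(c-t))
E
```

```text
plate [[0.6343 0.4617]
 [0.6599 0.2673]
 [0.3967 0.2317]
 [0.3687 0.4254]] edges [0.196  0.2656 0.1957 0.268 ]
yaw 0.1360292967022995 seat [0.54957998 0.35126535] resid [[0.0008, 0.0022], [0.0023, -0.0016], [-0.002, -0.0025], [-0.0011, 0.0019]]
pred pointer tip crop [array([175.0964991 , 131.49871999]), array([514.08260904,  77.46957084])]
pred corners scene [array([418., 153.]), array([542.,  20.]), array([781., 142.]), array([667., 299.])]
extents [[0.4691 0.4145]
 [0.4668 0.2913]
 [0.5291 0.3518]
 [0.4073 0.3534]] [-0.00225257 -0.1232633 ] [-0.12183132  0.00165099]
150 287.25 250.125 26.83437156677246 23 [0.45259883 0.36510409]
200 290.8033447265625 244.82008361816406 20.373802185058594 25 [0.46815067 0.35428647]
230 290.9130859375 244.74937438964844 19.98333740234375 29 [0.46835479 0.35395572]
c [0.46795627 0.35258046] mark [0.49940037 0.40378744] 0.060090647165812916 ang rel jig 0.8840742050540097 c in jig [-0.08069135  0.01237197]
```

Call:
carry_out(deltas="0 0 -60 0 0 0 0.64; 0 0 -120 0 0 0 0.64; 0 0 -150 0 0 0 0.64; 316 -260 -150 0 0 -0.8 0.64; 316 -260 -150 0 0 -0.8 0.64; 316 -260 -150 0 0 -0.8 0.64; 316 -260 -150 0 0 -0.8 0.64; 316 -260 -150 0 0 -0.8 0.64; 316 -260 -150 0 0 -0.8 0.64; 316 -260 -150 0 0 -0.8 0.64; 316 -260 -150 0 0 -0.8 0.64; 316 -260 -150 0 0 -0.8 0.64")

```text
time_s: 1.6
eef_pos: [0.42, -0.1505, 0.381]
eef_rot: [-0.0, 0.814, 0.581, -0.0]
wrist_force: [0.6, -0.6, -0.1]
opening: 0.357
grasp_force: 0.0
```

```bash
cat >> h.py <<'E'
from scipy.spatial.transform import Rotation as Ro
def to(p,ya):
    "deltas (mm, rad) from the measured pose to TCP p, pointing down, tool y at world angle ya"
    o=sensors.get_obs(); w,x,y,z=o['eef_rot']; R0=Ro.from_quat([x,y,z,w])
    Yv=np.array([np.cos(ya),np.sin(ya),0]);Z=np.array([0,0,-1.]);R1=Ro.from_matrix(np.c_[np.cross(Yv,Z),Yv,Z])
    yc=R0.as_matrix()[:,1]
    return (R0.inv().apply(np.array(p)-o['eef_pos'])*1000).round(1),(R0.inv()*R1).as_rotvec().round(3),'now',o['eef_pos'].round(4),'ya',np.arctan2(yc[1],yc[0]).round(3),'q',o['q'].round(2),o['opening'],'F',o['wrist_force'].round(1)
E
python3 -c "
from h import *
print(to([.424,.323,.25],.586))"
```

```text
(array([ 449.3, -149.4,  130.9]), array([-0.001,  0.   , -0.916]), 'now', array([ 0.42  , -0.1505,  0.381 ]), 'ya', np.float64(-0.33), 'q', array([-0.61, -0.21,  1.69, -0.  ,  1.65, -0.28]), 0.35698604411326434, 'F', array([ 0.6, -0.6, -0.1]))
```

Call:
carry_out(deltas="449 -149 0 0 0 -0.916 0.64; 449 -149 0 0 0 -0.916 0.64; 449 -149 0 0 0 -0.916 0.64; 449 -149 0 0 0 -0.916 0.64; 449 -149 0 0 0 -0.916 0.64; 449 -149 0 0 0 -0.916 0.64; 449 -149 0 0 0 -0.916 0.64; 449 -149 0 0 0 -0.916 0.64; 449 -149 130 0 0 -0.916 0.64; 449 -149 230 0 0 -0.916 0.64; 449 -149 230 0 0 -0.916 0.64; 449 -149 230 0 0 -0.916 0.64")

```text
time_s: 3.1
eef_pos: [0.4243, 0.3208, 0.1478]
eef_rot: [-0.001, 0.474, 0.881, -0.002]
wrist_force: [0.8, 0.3, 0.8]
opening: 0.358
grasp_force: 0.0
```

```bash
python3 -c "
from h import *
print(to([.424,.323,.06],.586))
a=vision.camera('top')[165:290,245:345];b=vision.camera('scene')
cv2.imwrite('pics/s1.png',b);cv2.imwrite('pics/t1.png',a)
b=b[185:300,275:420]
c=np.zeros((500,800,3),np.uint8)
a=cv2.resize(a,None,fx=4,fy=4,interpolation=cv2.INTER_CUBIC); b=cv2.resize(b,None,fx=2.7,fy=2.7,interpolation=cv2.INTER_CUBIC)
c[:a.shape[0],:400]=a; c[:b.shape[0],405:405+b.shape[1]]=b[:,:395]
cv2.imwrite('pics/crop1.png',c)
"
```

```text
(array([ 2. ,  1.3, 87.8]), array([-0.004, -0.   , -0.002]), 'now', array([0.4243, 0.3208, 0.1478]), 'ya', np.float64(0.584), 'q', array([ 0.42,  0.18,  1.79, -0.  ,  1.18, -0.16]), 0.3580035041562304, 'F', array([0.8, 0.3, 0.8]))
```

View pics/crop1.png

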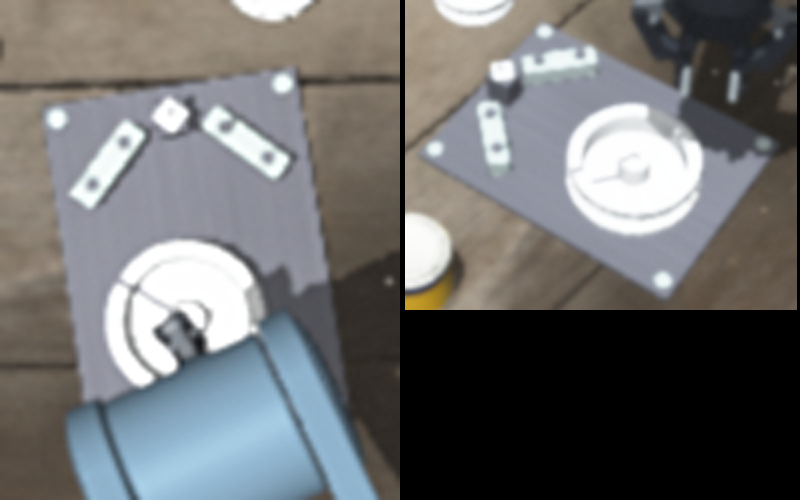

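The fingers hover over the near-right part of the rim (around (180,335) in the left panel), as planned. I'll lower to just above the rim and check.

Call:
carry_out(deltas="2 1.3 60 0 0 0 0.64; 2 1.3 98 0 0 0 0.64; 2 1.3 98 0 0 0 0.64; 2 1.3 98 0 0 0 0.64")

```text
time_s: 3.7
eef_pos: [0.4271, 0.3258, 0.0559]
eef_rot: [0.001, 0.473, 0.881, 0.002]
wrist_force: [0.3, -0.3, 0.3]
opening: 0.363
grasp_force: 0.0
```

```bash
python3 -c "
from h import *
print(to([.424,.323,.021],.586))
b=vision.camera('scene')[205:275,320:420]
cv2.imwrite('pics/crop2.png',cv2.resize(b,None,fx=7,fy=7,interpolation=cv2.INTER_CUBIC))
"
```

```text
(array([-0.6, -4.2, 34.9]), array([ 0.004,  0.001, -0.001]), 'now', array([0.4271, 0.3258, 0.0559]), 'ya', np.float64(0.585), 'q', array([ 0.43,  0.32,  1.83, -0.  ,  0.99, -0.15]), 0.36271926164019724, 'F', array([ 0.3, -0.3,  0.3]))
```

View pics/crop2.png

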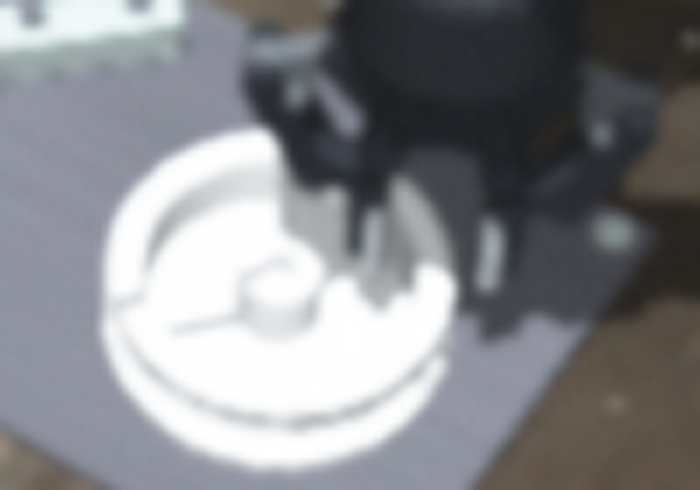

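The rim lies between the inner finger (370,240) and the outer finger (490,255). I'll correct 4 mm outward, lower, then close.

Call:
carry_out(deltas="-0.6 -4 0 0 0 0 0.64; -0.6 -4 15 0 0 0 0.64; -0.6 -4 28 0 0 0 0.64; -0.6 -4 34 0 0 0 0.64; -0.6 -4 34 0 0 0 0.64; -0.6 -4 34 0 0 0 0.64")

```text
time_s: 4.5
eef_pos: [0.4219, 0.3228, 0.0193]
eef_rot: [0.0, 0.473, 0.881, 0.0]
wrist_force: [0.5, 0.5, 0.4]
opening: 0.36
grasp_force: 0.0
```

Call:
carry_out(deltas="0 0 -4 0 0 0 0.64; 0 0 -4 0 0 0 0.8; 0 0 -4 0 0 0 0.9; 0 0 -4 0 0 0 1; 0 0 -4 0 0 0 1; 0 0 -4 0 0 0 1; 0 0 -4 0 0 0 1")

```text
time_s: 5.38
eef_pos: [0.423, 0.3231, 0.0245]
eef_rot: [0.001, 0.473, 0.881, 0.001]
wrist_force: [1.4, 0.3, 6.3]
opening: 0.109
grasp_force: 57.5
```

```bash
python3 -c "
from h import *
print(to([.424,.323,.021],.586), sensors.get_obs()['grasp_force'])
b=vision.camera('scene')[185:275,300:420];a=vision.camera('top')[165:290,245:345]
c=np.zeros((500,800,3),np.uint8)
a=cv2.resize(a,None,fx=4,fy=4,interpolation=cv2.INTER_CUBIC); b=cv2.resize(b,None,fx=3.3,fy=3.3,interpolation=cv2.INTER_CUBIC)
c[:a.shape[0],:400]=a; c[:b.shape[0],403:403+b.shape[1]]=b[:,:397]
cv2.imwrite('pics/crop3.png',c)
"
```

```text
(array([-0.7,  0.7,  3.5]), array([ 0.003,  0.   , -0.   ]), 'now', array([0.423 , 0.3231, 0.0245]), 'ya', np.float64(0.586), 'q', array([ 0.43,  0.37,  1.85, -0.  ,  0.92, -0.16]), 0.10932064192141275, 'F', array([1.4, 0.3, 6.3])) 57.48233483427612
```

View pics/crop3.png

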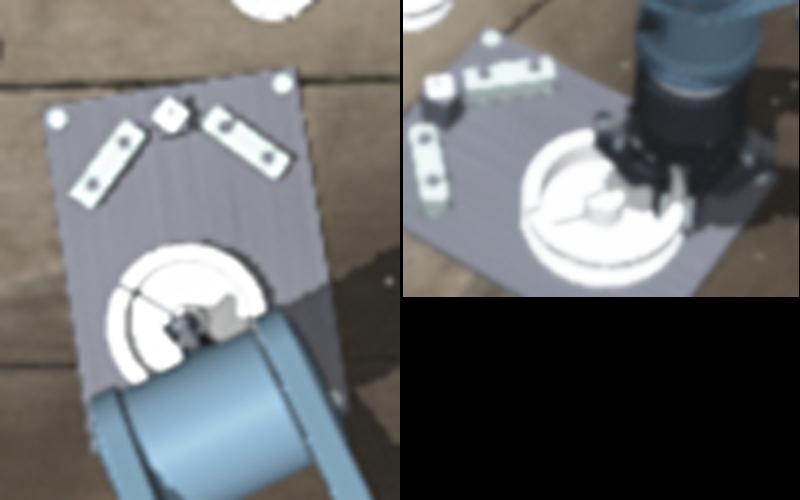

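Gripped: the opening matches the wall at about 9 mm, the force is 57 N, and the pulley is flat with its centre near (187,325). Next I'll refine the jig pose from the flank blocks and screws.

```bash
python3 - <<'E'
from h import *
for n,r in(('top',(175,285,250,345)),('scene',(185,300,275,420))):
    im=cv2.imread(f'pics/{n}0.png'); im=cv2.resize(im,None,fx=4,fy=4,interpolation=cv2.INTER_CUBIC)
    m=np.zeros(im.shape[:2],np.uint8); s=np.s_[r[0]*4:r[1]*4,r[2]*4:r[3]*4]; m[s]=(im[s].min(2)>165)*255
    if 0: pass
    cs,_=cv2.findContours(m,cv2.RETR_EXTERNAL,cv2.CHAIN_APPROX_NONE)
    for k in cs:
        a=cv2.contourArea(k)/16
        if a<8: continue
        (x,y),wh,an=cv2.minAreaRect(k); p=((x+.5)/4-.5,(y+.5)/4-.5)
        print(n,np.round(p,1),'area',round(a,1),np.round(wh,0),round(an,1),[ray(n,p,z)[:2].round(4).tolist() for z in(.008,.030,.046)])
E
```

```text
top [270.5 273.8] area 23.7 [23. 21.] 90.0 [[0.3803, 0.4188], [0.3826, 0.4168], [0.3842, 0.4154]]
top [327.6 264.8] area 23.4 [22. 22.] 45.0 [[0.4042, 0.2438], [0.406, 0.2448], [0.4074, 0.2455]]
top [290.6 245. ] area 1314.5 [162. 165.] 26.6 [[0.4663, 0.3562], [0.4672, 0.3553], [0.4678, 0.3547]]
top [271.3 205.4] area 168.3 [30. 98.] 35.9 [[0.5892, 0.4144], [0.5879, 0.4125], [0.587, 0.4111]]
top [258.7 194.1] area 23.3 [21. 22.] 45.0 [[0.625, 0.453], [0.6231, 0.4505], [0.6217, 0.4486]]
top [305.8 200.2] area 152.2 [95. 30.] 36.7 [[0.6036, 0.3075], [0.6021, 0.3075], [0.601, 0.3074]]
top [287.  193.4] area 57.1 [33. 32.] 41.2 [[0.6256, 0.3653], [0.6237, 0.3642], [0.6223, 0.3634]]
top [315.1 185.4] area 22.6 [20. 22.] 90.0 [[0.6492, 0.2777], [0.6469, 0.2781], [0.6452, 0.2784]]
scene [370.1 288.3] area 37.1 [28. 27.] 45.0 [[0.3833, 0.4157], [0.3756, 0.4268], [0.37, 0.4349]]
scene [283.  277.2] area 371.1 [113.  67.] 90.0 [[0.5535, 0.5307], [0.542, 0.5392], [0.5337, 0.5455]]
scene [285.6 239.5] area 29.7 [23. 26.] 90.0 [[0.6287, 0.4495], [0.6156, 0.4598], [0.6061, 0.4674]]
scene [407.4 237.6] area 27.3 [20. 26.] 90.0 [[0.4074, 0.2403], [0.3992, 0.2553], [0.3932, 0.2662]]
scene [359.4 247.3] area 2054.9 [205. 199.] 1.7 [[0.4768, 0.3435], [0.467, 0.3562], [0.4599, 0.3655]]
scene [307.2 234. ] area 208.2 [101.  38.] 79.2 [[0.6008, 0.4006], [0.5883, 0.412], [0.5792, 0.4203]]
scene [310.8 210.9] area 68.3 [34. 39.] 80.0 [[0.6472, 0.3398], [0.6337, 0.3526], [0.6239, 0.3619]]
scene [331.7 206.9] area 192.8 [ 34. 114.] 82.1 [[0.6158, 0.2926], [0.603, 0.3064], [0.5937, 0.3165]]
scene [326.2 196.3] area 25.5 [24. 22.] 45.0 [[0.6522, 0.275], [0.6385, 0.2892], [0.6286, 0.2995]]
scene [299.8 189.5] area 226.2 [ 39. 119.] 90.0 [[0.7227, 0.3052], [0.7075, 0.3187], [0.6965, 0.3286]]
```

Call:
carry_out(deltas="-5 8 0 0 0 0 1; -11 16 0 0 0 0 1; -16 24 0 0 0 0 1; -21 32 0 0 0 0 1; -27 40 0 0 0 0 1; -32 48 0 0 0 0 1; -37 56 0 0 0 0 1; -43 63.7 0 0 0 0 1; -43 63.7 0 0 0 0 1; -43 63.7 0 0 0 0 1")

```text
time_s: 6.72
eef_pos: [0.499, 0.3225, 0.0245]
eef_rot: [0.0, 0.473, 0.881, 0.0]
wrist_force: [-1.7, 0.2, 8.1]
opening: 0.108
grasp_force: 60.3
```

```bash
cat >> h.py <<'E'
def turn(th,dx=0,dy=0,r=53.3,yaw=.138):
    "rows turning pulley by th (world CCW) about its centre now, plus a jig-frame shift in mm"
    o=sensors.get_obs(); w,x,y,z=o['eef_rot']; M=Ro.from_quat([x,y,z,w]).as_matrix()
    y0=M[:,1]; c=o['eef_pos']+y0*r/1000
    print('centre',c.round(4),'F',o['wrist_force'].round(1),'Tq',o['torque'].round(2),'q',o['q'].round(2))
    n=int(np.ceil(abs(th)/.11)) or 1
    out=[]
    for i in range(1,n+1):
        a=th*i/n; Y=Ro.from_rotvec([0,0,a]).apply(y0)
        s=Ro.from_rotvec([0,0,yaw]).apply([dx,dy,0])*i/n
        d=M.T@((y0-Y)*r+s); out.append(f'{d[0]:.1f} {d[1]:.1f} 0 0 0 {-a:.3f} 1')
    print('; '.join(out))
E
python3 -c "
from h import *
turn(-.86)"
```

```text
centre [0.5434 0.352  0.0245] F [-1.7  0.2  8.1] Tq [-0.03  0.33  0.03] q [ 0.37  0.48  1.68  0.    0.98 -0.21]
5.7 0.3 0 0 0 0.107 1; 11.4 1.2 0 0 0 0.215 1; 16.9 2.7 0 0 0 0.323 1; 22.2 4.9 0 0 0 0.430 1; 27.3 7.5 0 0 0 0.537 1; 32.0 10.7 0 0 0 0.645 1; 36.4 14.4 0 0 0 0.752 1; 40.4 18.5 0 0 0 0.860 1
```

Call:
carry_out(deltas="-0.9 1.8 0 0 0 0 1; -1.7 3.6 0 0 0 0 1; -2.6 5.4 0 0 0 0 1; -2.6 5.4 0 0 0 0 1")

```text
time_s: 7.22
eef_pos: [0.5031, 0.323, 0.0244]
eef_rot: [-0.001, 0.472, 0.881, -0.001]
wrist_force: [-8.8, -2.2, 14.3]
opening: 0.108
grasp_force: 60.9
```

Call:
carry_out(deltas="-0.4 0.9 0 0 0 0 1; -0.9 1.8 0 0 0 0 1; -0.9 1.8 0 0 0 0 1; -0.9 1.8 0 0 0 0 1")

```text
time_s: 7.72
eef_pos: [0.5049, 0.3233, 0.0244]
eef_rot: [-0.001, 0.472, 0.881, -0.001]
wrist_force: [-9.4, -0.9, 15.4]
opening: 0.104
grasp_force: 60.9
```

```bash
python3 -c "
from h import *
turn(-.86,-1.5)"
```

```text
centre [0.5492 0.3528 0.0243] F [-9.4 -0.9 15.4] Tq [-0.27  1.49  0.13] q [ 0.37  0.49  1.66  0.    0.99 -0.22]
5.8 0.1 0 0 0 0.107 1; 11.5 0.9 0 0 0 0.215 1; 17.1 2.2 0 0 0 0.323 1; 22.5 4.2 0 0 0 0.430 1; 27.7 6.7 0 0 0 0.537 1; 32.5 9.7 0 0 0 0.645 1; 37.0 13.2 0 0 0 0.752 1; 41.0 17.2 0 0 0 0.860 1
```

Call:
carry_out(deltas="-0.4 0.9 -0.3 0 0 0 1; -0.9 1.8 -0.3 0 0 0 1; -1.3 2.7 -0.3 0 0 0 1; -1.3 2.7 -0.3 0 0 0 1; -1.3 2.7 -0.3 0 0 0 1")

```text
time_s: 8.35
eef_pos: [0.5057, 0.3234, 0.0244]
eef_rot: [-0.003, 0.472, 0.881, -0.003]
wrist_force: [-16.0, -3.2, 20.2]
opening: 0.107
grasp_force: 61.7
```

```bash
python3 -c "
from h import *
turn(-.86,-2)"
```

```text
centre [0.5501 0.3529 0.024 ] F [-16.   -3.2  20.2] Tq [-0.54  2.48  0.09] q [ 0.37  0.5   1.66  0.    0.99 -0.22]
5.8 0.1 0 0 0 0.107 1; 11.6 0.8 0 0 0 0.215 1; 17.2 2.1 0 0 0 0.323 1; 22.7 4.0 0 0 0 0.430 1; 27.8 6.4 0 0 0 0.537 1; 32.7 9.4 0 0 0 0.645 1; 37.2 12.8 0 0 0 0.752 1; 41.3 16.7 0 0 0 0.860 1
```

Call:
carry_out(deltas="5.8 0.1 -0.3 0 0 0.107 1; 11.6 0.8 -0.3 0 0 0.215 1; 17.2 2.1 -0.3 0 0 0.323 1; 22.7 4 -0.3 0 0 0.43 1; 27.8 6.4 -0.3 0 0 0.537 1; 32.7 9.4 -0.3 0 0 0.645 1; 37.2 12.8 -0.3 0 0 0.752 1; 41.3 16.7 -0.3 0 0 0.86 1; 41.3 16.7 -0.3 0 0 0.86 1; 41.3 16.7 -0.3 0 0 0.86 1")

```text
time_s: 9.6
eef_pos: [0.4994, 0.3671, 0.0244]
eef_rot: [-0.0, 0.797, 0.604, -0.001]
wrist_force: [-5.9, -1.2, 9.7]
opening: 0.103
grasp_force: 62.3
```

```bash
python3 -c "
from h import *
turn(0,2)
b=vision.camera('scene')[185:275,270:390];a=vision.camera('top')
cv2.imwrite('pics/t4.png',a);a=a[165:290,245:345]
c=np.zeros((500,800,3),np.uint8)
a=cv2.resize(a,None,fx=4,fy=4,interpolation=cv2.INTER_CUBIC); b=cv2.resize(b,None,fx=3.3,fy=3.3,interpolation=cv2.INTER_CUBIC)
c[:a.shape[0],:400]=a; c[:b.shape[0],403:403+b.shape[1]]=b[:,:397]
cv2.imwrite('pics/crop4.png',c)
"
```

```text
centre [0.5507 0.3527 0.0243] F [-5.9 -1.2  9.7] Tq [-0.22  0.86 -0.22] q [0.44 0.53 1.61 0.   1.01 0.72]
0.8 1.8 0 0 0 -0.000 1
```

View pics/crop4.png

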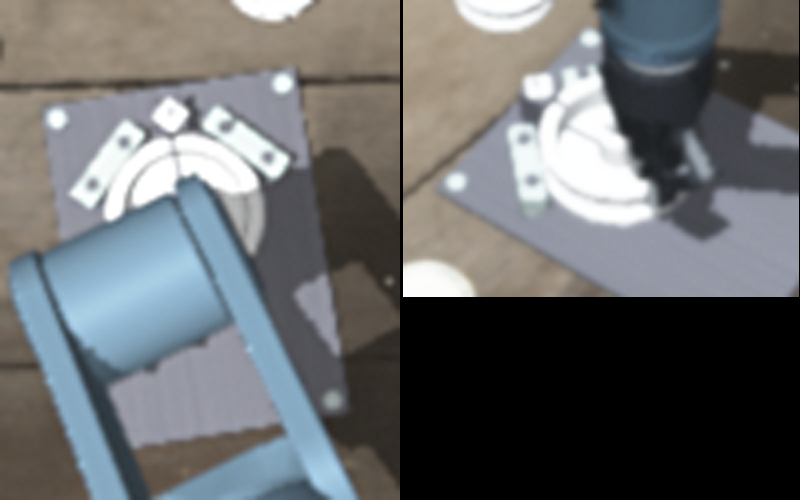

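The line now runs from about (176,137) down to (180,170) in the left panel. The pointer square is at (171,116), so the mark is close but slightly clockwise of it. I'll measure the residual.

```bash
python3 - <<'E'
from h import *
im=cv2.imread('pics/t4.png'); g=im.min(2)
print(g[188:212,282:298])
# expected line pixels: seat centre (.5503,.3529), yaw .138
for r,z in((.058,.042),(.048,.042),(.045,.018),(.02,.018)):
    print(r,px('top',[.5503+r*np.cos(.138),.3529+r*np.sin(.138),z]).round(2))
print('tip',px('top',[.5503+.061*np.cos(.138),.3529+.061*np.sin(.138),.044]))
E
```

```text
[[145 147 149 152 157 158 147 142 145 145 137 139 149 151 149 149]
 [147 144 140 152 190 209 167 139 134 120 101 115 145 151 150 149]
 [143 138 137 182 244 255 231 176 138  90  77 106 145 152 149 148]
 [144 147 179 234 255 255 252 238 195 121  80  99 134 149 147 150]
 [145 173 235 255 254 230 241 255 255 206 110  81 107 134 146 168]
 [155 209 255 255 254 232 245 255 255 247 132  76  92 124 157 207]
 [162 226 255 255 255 253 255 255 255 194 100  76 102 144 192 237]
 [149 178 237 255 255 255 255 255 226 142  82  74 101 161 231 251]
 [133 136 155 221 255 255 255 241 168 123  81  74  92 159 240 254]
 [107 130 130 153 199 241 243 178 130 122 106 108 106 131 195 238]
 [ 97 135 141 140 136 139 146 154 173 181 189 187 166 145 144 162]
 [109 159 188 202 191 151 167 239 255 255 255 251 238 226 204 165]
 [183 235 253 255 255 224 219 255 255 255 255 255 255 255 255 249]
 [255 255 255 255 255 234 216 250 255 255 255 255 255 255 255 255]
 [255 255 255 255 254 229 195 220 239 241 242 245 250 252 254 255]
 [255 255 254 248 227 202 170 182 224 233 236 233 231 231 239 251]
 [254 247 225 221 230 236 216 218 255 255 255 255 253 247 238 237]
 [225 215 233 252 255 255 236 217 253 255 255 255 255 255 255 254]
 [220 247 255 255 255 255 247 212 246 255 255 255 255 255 255 255]
 [254 255 255 255 255 255 255 215 242 255 255 255 254 255 255 255]
 [255 255 255 255 255 255 255 210 219 250 218 168 212 255 255 255]
 [255 255 254 254 255 255 255 181 133 140 112  90 138 215 251 255]
 [255 254 254 255 255 255 222 119  83  86  92  96 102 115 159 239]
 [255 255 255 255 255 255 194  99  90 100 106 110 109  93  85 154]]
0.058 [287.99 198.31]
0.048 [288.49 201.57]
0.045 [289.   203.05]
0.02 [290.23 211.08]
tip [287.81364482 197.27657769]
```

Call:
carry_out(deltas="0.4 0.9 0 0 0 0.01 1; 0.8 1.8 0 0 0 0.02 1; 1.2 2.7 0 0 0 0.02 1; 1.2 2.7 0 0 0 0.02 1; 1.2 2.7 0 0 0 0.02 1")

```text
time_s: 10.32
eef_pos: [0.4995, 0.3672, 0.0244]
eef_rot: [-0.001, 0.803, 0.596, -0.004]
wrist_force: [-14.4, -3.9, 17.8]
opening: 0.102
grasp_force: 61.9
```

Call:
carry_out(deltas="-0.8 -1.8 0 0 0 0 1; -0.8 -1.8 0 0 0 0 0.9; -0.8 -1.8 0 0 0 0 0.64; -0.8 -1.8 0 0 0 0 0.64; -0.8 -1.8 0 0 0 0 0.64; -0.8 -1.8 -20 0 0 0 0.64; -0.8 -1.8 -60 0 0 0 0.64; -0.8 -1.8 -120 0 0 0 0.64; 0 -60 -180 0 0 0 0.64; 0 -120 -180 0 0 0 0.64; 0 -150 -180 0 0 0 0.64; 0 -150 -180 0 0 0 0.64")

```text
time_s: 11.82
eef_pos: [0.3576, 0.4122, 0.206]
eef_rot: [-0.0, 0.802, 0.597, 0.001]
wrist_force: [0.2, 0.0, -0.1]
opening: 0.361
grasp_force: 0.0
```

```bash
python3 -c "
from h import *
turn(0,2)
b=vision.camera('scene');a=vision.camera('top')
cv2.imwrite('pics/t5.png',a);cv2.imwrite('pics/s5.png',b);b=b[185:275,270:390];a=a[165:290,245:345]
c=np.zeros((500,800,3),np.uint8)
a=cv2.resize(a,None,fx=4,fy=4,interpolation=cv2.INTER_CUBIC); b=cv2.resize(b,None,fx=3.3,fy=3.3,interpolation=cv2.INTER_CUBIC)
c[:a.shape[0],:400]=a; c[:b.shape[0],403:403+b.shape[1]]=b[:,:397]
cv2.imwrite('pics/crop5.png',c)
"
```

```text
centre [0.4087 0.397  0.206 ] F [ 0.2  0.  -0.1] Tq [-0.01 -0.    0.03] q [0.64 0.14 1.71 0.   1.29 0.93]
0.8 1.8 0 0 0 -0.000 1
```

View pics/crop5.png

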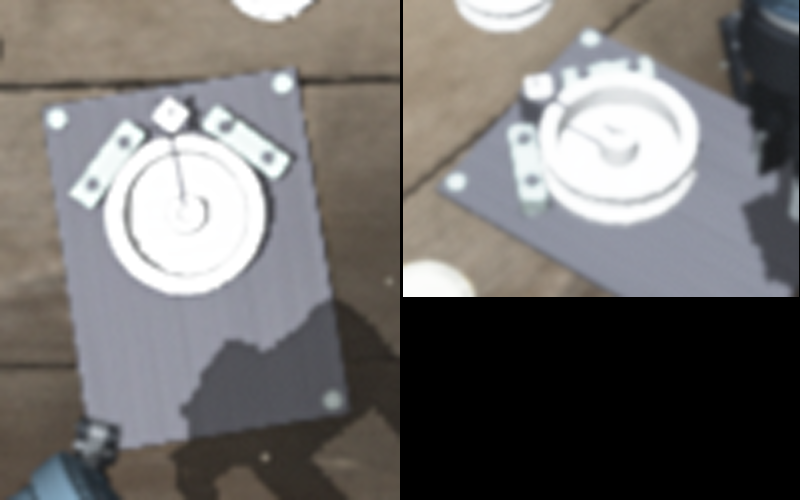

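The pulley is nested in the V in both views, and the line runs from (183,197) to (174,138), towards the pointer at (171,116). I'll measure angle and seating numerically.

```bash
python3 - <<'E'
from h import *
im=cv2.imread('pics/t5.png'); g=255-im.min(2).astype(float)
ctr=np.array([.5503,.3529])
W=[]
for row in range(199,214):
    u0=287.8+(row-198.3)*.165; cs=np.arange(int(round(u0))-3,int(round(u0))+4); w=np.clip(g[row,cs]-12,0,None)
    if w.sum()<1: continue
    print(row,(w@cs/w.sum()).round(2),g[row,cs].astype(int))
# straight radial line prediction for angle offsets, relative to measured rim centre
m=(im.min(2)>200).astype(np.uint8); 
for th in (200,225):
    k=ell(im,(199,240,268,314),'top',th); (x,y),ax,an=cv2.fitEllipse(k); print('ell',x,y,ax,[ray('top',(x,y),z)[:2].round(4).tolist() for z in(.042,.03)])
for off in(-.05,0,.05):
    a=.138+off;print(off,[px('top',[*(ctr+r*np.array([np.cos(a),np.sin(a)])),z]).round(2).tolist() for r,z in((.058,.042),(.048,.042),(.046,.018),(.025,.018))])
E
```

```text
199 286.79 [ 57  65 104  89  17   0   0]
200 287.56 [ 0  0 31 36  0  0  0]
201 287.74 [ 0  0 22 40  5  0  0]
202 288.4 [ 0  2 27 61 35 19 18]
203 288.42 [28 53 85 74 32 24 20]
204 288.01 [21 18 40 37  0  0  0]
205 288.79 [ 0  0 19 39  2  0  0]
206 289.0 [ 0  0  9 45 10  0  0]
207 289.06 [ 0  0  2 42 14  0  0]
208 289.29 [ 0  0  0 39 23  0  0]
209 289.53 [ 0  0 30 32  0  0  1]
210 289.71 [ 0  0 26 46  4  0  0]
211 289.88 [ 0  0 18 54 10  0  0]
212 290.12 [ 0  0  8 55 18  0  0]
213 290.25 [ 0  0  9 64 29  4  5]
ell 290.703857421875 211.77175903320312 (44.77217483520508, 52.14656448364258) [[0.567, 0.3533], [0.5675, 0.3537]]
ell 290.6122131347656 212.13597106933594 (44.560081481933594, 50.623008728027344) [[0.5659, 0.3535], [0.5664, 0.354]]
-0.05 [[288.95, 198.18], [289.28, 201.47], [289.7, 202.63], [290.39, 209.42]]
0 [[287.99, 198.31], [288.49, 201.57], [288.95, 202.73], [289.98, 209.48]]
0.05 [[287.05, 198.48], [287.71, 201.72], [288.22, 202.86], [289.58, 209.55]]
```

```bash
cat > mark.py <<'E'
from h import *
def mark(n,im,yaw=.138,ctr=(.5503,.3529)):
    g=255-im.min(2).astype(np.float32); s=np.arange(-.008,.0081,.0005); ex=np.array([np.cos(yaw),np.sin(yaw)]); ey=np.array([-ex[1],ex[0]])
    pts=[]
    for r,z in [(r,.018) for r in np.arange(.02,.044,.002)]+[(r,.042) for r in(.050,.052,.054)]:
        uv=np.array([px(n,[*(np.array(ctr)+r*ex+t*ey),z]) for t in s],np.float32)
        w=cv2.remap(g,uv[:,:1],uv[:,1:],cv2.INTER_CUBIC)[:,0]; w=np.clip(w-np.median(w)-8,0,None)
        if w.max()>8:
            i=w.argmax(); w[abs(np.arange(len(s))-i)>7]=0; pts.append((r,w@s/w.sum(),z))
    p=np.array(pts); f=p[p[:,2]<.02]; k=np.polyfit(f[:,0],f[:,1],1)
    print(n,(p[:,:2]*1000).round(1).tolist(),'web slope',k[0].round(3),'icpt mm',(k[1]*1000).round(2))
E
python3 -c "
from mark import *
mark('top',cv2.imread('pics/t5.png'));mark('scene',cv2.imread('pics/s5.png'))
print(to([.4995,.3672,.0244],-.29))"
```

```text
top [[20.0, 0.8], [22.0, 0.9], [24.0, 1.0], [26.0, 1.1], [28.0, 1.3], [30.0, 1.5], [32.0, 1.5], [34.0, 1.4], [36.0, 1.3], [38.0, 1.4], [40.0, 1.7], [42.0, 1.9], [50.0, 1.9], [52.0, 1.8], [54.0, 1.9]] web slope 0.041 icpt mm 0.06
scene [[20.0, -0.4], [22.0, -0.5], [24.0, -0.3], [26.0, -0.4], [28.0, -0.4], [30.0, -0.4], [34.0, -0.4], [40.0, -0.2], [42.0, 0.0], [50.0, 0.7], [52.0, 0.5], [54.0, 0.4]] web slope 0.015 icpt mm -0.78
(array([ -2.4, 145.8, 181.1]), array([ 0.002, -0.002, -0.003]), 'now', array([0.3603, 0.4114, 0.2053]), 'ya', np.float64(-0.293), 'q', array([ 0.63,  0.14,  1.71, -0.  ,  1.29,  0.93]), 0.3588571723953088, 'F', array([0.6, 0.5, 0.4]))
```

Call:
carry_out(deltas="-2.4 60 0 0 0 0 0.64; -2.4 120 0 0 0 0 0.64; -2.4 145.8 0 0 0 0 0.64; -2.4 145.8 60 0 0 0 0.64; -2.4 145.8 120 0 0 0 0.64; -2.4 145.8 150 0 0 0 0.64; -2.4 145.8 150 0 0 0 0.64; -2.4 145.8 150 0 0 0 0.64")

```text
time_s: 12.92
eef_pos: [0.5007, 0.3666, 0.0555]
eef_rot: [0.0, 0.803, 0.596, 0.001]
wrist_force: [-0.2, -0.4, 1.0]
opening: 0.359
grasp_force: 0.0
```

```bash
python3 -c "
from h import *
print(to([.4995,.3672,.0244],-.29))"
```

```text
(array([ 0.2, -1.3, 31.1]), array([ 0.002, -0.002, -0.005]), 'now', array([0.5007, 0.3666, 0.0555]), 'ya', np.float64(-0.295), 'q', array([ 0.44,  0.48,  1.6 , -0.  ,  1.05,  0.74]), 0.35910478083180053, 'F', array([-0.2, -0.4,  1. ]))
```

Call:
carry_out(deltas="0.2 -1 15 0 0 0 0.64; 0.2 -1 28 0 0 0 0.64; 0.2 -1 30.5 0 0 0 0.64; 0.2 -1 30.5 0 0 0 0.64; 0.2 -1 30.5 0 0 0 0.85; 0.2 -1 30.5 0 0 0 1; 0.2 -1 30.5 0 0 0 1; 0.2 -1 30.5 0 0 0 1; 0.2 -1 30.5 0 0 0 1; 0.2 -1 30.5 0 0 0 1")

```text
time_s: 14.18
eef_pos: [0.4984, 0.3674, 0.024]
eef_rot: [0.0, 0.803, 0.596, 0.001]
wrist_force: [0.1, 2.0, 4.6]
opening: 0.106
grasp_force: 58.2
```

```bash
python3 -c "
from h import *
turn(-.03);turn(-.03,3)"
```

```text
centre [0.5494 0.3519 0.0241] F [0.1 2.  4.6] Tq [ 0.22 -0.01  0.11] q [0.44 0.53 1.61 0.   1.   0.74]
1.6 0.0 0 0 0 0.030 1
centre [0.5494 0.3519 0.0241] F [0.1 2.  4.6] Tq [ 0.22 -0.01  0.11] q [0.44 0.53 1.61 0.   1.   0.74]
2.9 2.7 0 0 0 0.030 1
```

Call:
carry_out(deltas="1.6 0 0 0 0 0.03 1; 1.6 0 0 0 0 0.03 1; 2.3 1.4 0 0 0 0.03 1; 2.9 2.7 0 0 0 0.03 1; 3.3 3.6 0 0 0 0.03 1; 3.3 3.6 0 0 0 0.03 1; 3.3 3.6 0 0 0 0.03 1")

```text
time_s: 15.05
eef_pos: [0.5003, 0.369, 0.024]
eef_rot: [-0.001, 0.812, 0.584, -0.002]
wrist_force: [-8.6, -1.8, 14.3]
opening: 0.109
grasp_force: 59.8
```

```bash
python3 -c "
from h import *
turn(0,-3);print(to([.4995,.3672,.0244],-.323))"
```

```text
centre [0.5508 0.3521 0.0238] F [-8.6 -1.8 14.3] Tq [-0.19  1.43 -0.14] q [0.44 0.53 1.6  0.   1.01 0.77]
-1.3 -2.7 0 0 0 -0.000 1
(array([-2. , -0.1, -0.4]), array([-0.004,  0.002, -0.001]), 'now', array([0.5003, 0.369 , 0.024 ]), 'ya', np.float64(-0.324), 'q', array([0.44, 0.53, 1.6 , 0.  , 1.01, 0.77]), 0.10869731131461381, 'F', array([-8.6, -1.8, 14.3]))
```

Call:
carry_out(deltas="0.4 0.9 0 0 0 0 1; 0.9 1.8 0 0 0 0 1; 0.9 1.8 0 0 0 0 1; 0.9 1.8 0 0 0 0 1")

```text
time_s: 15.55
eef_pos: [0.5004, 0.3691, 0.024]
eef_rot: [-0.001, 0.812, 0.584, -0.004]
wrist_force: [-15.8, -3.2, 19.7]
opening: 0.109
grasp_force: 60.8
```

Call:
carry_out(deltas="-0.4 -1 0 0 0 0 1; -0.4 -1 0 0 0 0 0.9; -0.4 -1 0 0 0 0 0.64; -0.4 -1 0 0 0 0 0.64; -0.4 -1 0 0 0 0 0.64; -0.4 -1 -20 0 0 0 0.64; -0.4 -1 -60 0 0 0 0.64; -0.4 -1 -120 0 0 0 0.64; 0 -60 -180 0 0 0 0.64; 0 -120 -180 0 0 0 0.64; 0 -150 -180 0 0 0 0.64; 0 -150 -180 0 0 0 0.64")

```text
time_s: 17.05
eef_pos: [0.3598, 0.4184, 0.2055]
eef_rot: [-0.0, 0.811, 0.585, 0.001]
wrist_force: [0.9, -0.3, 0.5]
opening: 0.362
grasp_force: 0.0
```

```bash
python3 -c "
from mark import *
b=vision.camera('scene');a=vision.camera('top')
cv2.imwrite('pics/t6.png',a);cv2.imwrite('pics/s6.png',b)
mark('top',a);mark('scene',b)
b=b[185:275,270:390];a=a[165:290,245:345]
c=np.zeros((500,800,3),np.uint8)
a=cv2.resize(a,None,fx=4,fy=4,interpolation=cv2.INTER_CUBIC); b=cv2.resize(b,None,fx=3.3,fy=3.3,interpolation=cv2.INTER_CUBIC)
c[:a.shape[0],:400]=a; c[:b.shape[0],403:403+b.shape[1]]=b[:,:397]
cv2.imwrite('pics/crop6.png',c)
"
```

```text
top [[20.0, -0.0], [22.0, -0.1], [24.0, -0.2], [26.0, -0.4], [28.0, -0.6], [30.0, -0.7], [32.0, -0.6], [34.0, -0.5], [36.0, -0.4], [38.0, -0.6], [40.0, -0.4], [42.0, -0.7], [50.0, -0.8], [52.0, -1.1], [54.0, -0.6]] web slope -0.023 icpt mm 0.28
scene [[20.0, -1.5], [22.0, -1.6], [24.0, -1.9], [26.0, -1.9], [28.0, -2.0], [30.0, -2.2], [32.0, -2.3], [34.0, -2.5], [36.0, -2.6], [38.0, -2.5], [40.0, -2.6], [42.0, -2.5], [50.0, -1.8], [52.0, -2.3], [54.0, -2.5]] web slope -0.054 icpt mm -0.51
```

View pics/crop6.png

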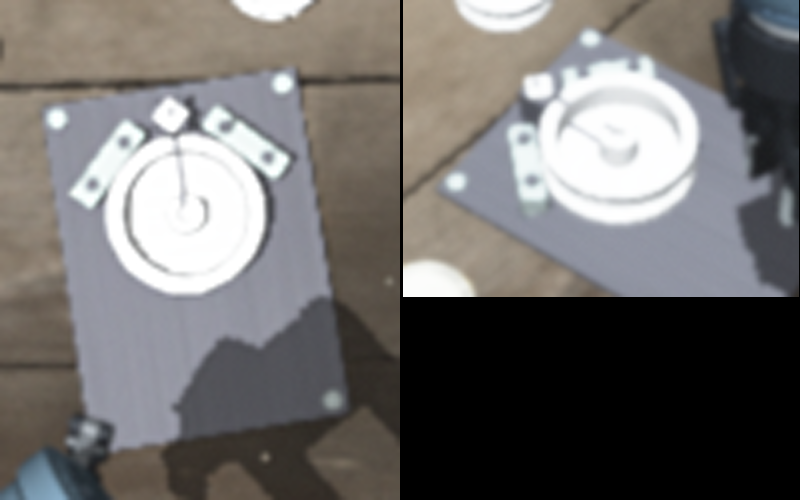

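The line still faces the pointer, but both views now agree it is about 0.025 rad clockwise of it, with the pulley seated. I'll make one small correction.

```bash
python3 -c "
from h import *
print(to([.4998,.3699,.0555],-.325))"
```

```text
(array([ -1.7, 145.2, 149.5]), array([ 0.002, -0.002,  0.002]), 'now', array([0.3624, 0.4175, 0.2047]), 'ya', np.float64(-0.323), 'q', array([ 0.64,  0.16,  1.69, -0.  ,  1.29,  0.96]), 0.35900880245821487, 'F', array([1.2, 0.3, 1.1]))
```

Call:
carry_out(deltas="-1.7 60 0 0 0 0 0.64; -1.7 120 0 0 0 0 0.64; -1.7 145 0 0 0 0 0.64; -1.7 145 60 0 0 0 0.64; -1.7 145 120 0 0 0 0.64; -1.7 145 149 0 0 0 0.64; -1.7 145 149 0 0 0 0.64; -1.7 145 149 0 0 0 0.64; -1.7 145 149 0 0 0 0.64")

```text
time_s: 18.27
eef_pos: [0.5008, 0.37, 0.0567]
eef_rot: [0.0, 0.812, 0.584, 0.002]
wrist_force: [-0.5, 0.9, -0.3]
opening: 0.361
grasp_force: 0.0
```

```bash
python3 -c "
from h import *
print(to([.4998,.3699,.0244],-.325))"
```

```text
(array([-0.5, -1. , 32.3]), array([ 0.003, -0.003,  0.001]), 'now', array([0.5008, 0.37  , 0.0567]), 'ya', np.float64(-0.324), 'q', array([ 0.45,  0.48,  1.6 , -0.  ,  1.06,  0.77]), 0.3612753749622915, 'F', array([-0.5,  0.9, -0.3]))
```

Call:
carry_out(deltas="0 0 15 0 0 0 0.64; 0 0 28 0 0 0 0.64; 0 0 31.5 0 0 0 0.64; 0 0 31.5 0 0 0 0.64; 0 0 31.5 0 0 0 0.85; 0 0 31.5 0 0 0 1; 0 0 31.5 0 0 0 1; 0 0 31.5 0 0 0 1; 0 0 31.5 0 0 0 1; 0 0 31.5 0 0 0 1")

```text
time_s: 19.52
eef_pos: [0.4994, 0.3695, 0.0234]
eef_rot: [0.0, 0.812, 0.584, 0.0]
wrist_force: [-0.6, -1.3, 4.6]
opening: 0.108
grasp_force: 58.3
```

```bash
python3 -c "
from h import *
turn(.025);turn(.025,2)"
```

```text
centre [0.5499 0.3526 0.0235] F [-0.6 -1.3  4.6] Tq [-0.14  0.12 -0.06] q [ 0.45  0.53  1.61 -0.    1.    0.77]
-1.3 0.0 0 0 0 -0.025 1
centre [0.5499 0.3526 0.0235] F [-0.6 -1.3  4.6] Tq [-0.14  0.12 -0.06] q [ 0.45  0.53  1.61 -0.    1.    0.77]
-0.4 1.8 0 0 0 -0.025 1
```

Call:
carry_out(deltas="-1.3 0 0 0 0 -0.025 1; -1.3 0 0 0 0 -0.025 1; -0.8 0.9 0 0 0 -0.025 1; -0.4 1.8 0 0 0 -0.025 1; 0 2.7 0 0 0 -0.025 1; 0 2.7 0 0 0 -0.025 1; 0 2.7 0 0 0 -0.025 1")

```text
time_s: 20.4
eef_pos: [0.4992, 0.3685, 0.0234]
eef_rot: [-0.001, 0.804, 0.594, -0.002]
wrist_force: [-10.0, -2.3, 13.9]
opening: 0.108
grasp_force: 59.6
```

Call:
carry_out(deltas="-0.6 -1.4 0 0 0 0 1; -0.6 -1.4 0 0 0 0 0.9; -0.6 -1.4 0 0 0 0 0.64; -0.6 -1.4 0 0 0 0 0.64; -0.6 -1.4 0 0 0 0 0.64; -0.6 -1.4 -20 0 0 0 0.64; -0.6 -1.4 -60 0 0 0 0.64; -0.6 -1.4 -120 0 0 0 0.64; 0 -60 -180 0 0 0 0.64; 0 -120 -180 0 0 0 0.64; 0 -150 -180 0 0 0 0.64; 0 -150 -180 0 0 0 0.64")

```text
time_s: 21.9
eef_pos: [0.3559, 0.4139, 0.205]
eef_rot: [-0.0, 0.803, 0.595, 0.001]
wrist_force: [0.2, -1.5, -1.1]
opening: 0.365
grasp_force: 0.0
```

```bash
python3 -c "
from mark import *
b=vision.camera('scene');a=vision.camera('top')
mark('top',a);mark('scene',b)
for n,i,k in(('top',a,5),('scene',b,5)):
    d=cv2.absdiff(i,cv2.imread('pics/%s%d.png'%(n[0],k)));print(n,[d[y0:y1,x0:x1].max() for y0,y1,x0,x1 in ([(165,195,355,390),(205,240,203,238),(250,282,195,232)] if n=='top' else [(262,305,255,298),(310,352,288,330)])])
b=b[185:275,270:390];a=a[165:290,245:345]
c=np.zeros((500,800,3),np.uint8)
a=cv2.resize(a,None,fx=4,fy=4,interpolation=cv2.INTER_CUBIC); b=cv2.resize(b,None,fx=3.3,fy=3.3,interpolation=cv2.INTER_CUBIC)
c[:a.shape[0],:400]=a; c[:b.shape[0],403:403+b.shape[1]]=b[:,:397]
cv2.imwrite('pics/crop7.png',c)
"
```

```text
top [[20.0, 0.9], [22.0, 1.0], [24.0, 1.1], [26.0, 1.1], [28.0, 1.2], [30.0, 1.2], [32.0, 1.2], [34.0, 1.1], [36.0, 1.0], [38.0, 0.9], [40.0, 1.0], [42.0, 1.3], [50.0, 0.9], [52.0, 0.6], [54.0, 0.6]] web slope 0.004 icpt mm 0.95
scene [[20.0, -0.6], [22.0, -0.6], [24.0, -0.5], [26.0, -0.6], [28.0, -0.5], [30.0, -0.6], [32.0, -0.7], [34.0, -0.7], [36.0, -0.8], [38.0, -1.0], [40.0, -1.0], [42.0, -1.2], [50.0, -0.9], [52.0, -1.0], [54.0, -1.3]] web slope -0.026 icpt mm 0.08
top [np.uint8(3), np.uint8(3), np.uint8(3)]
scene [np.uint8(3), np.uint8(3)]
```

View pics/crop7.png

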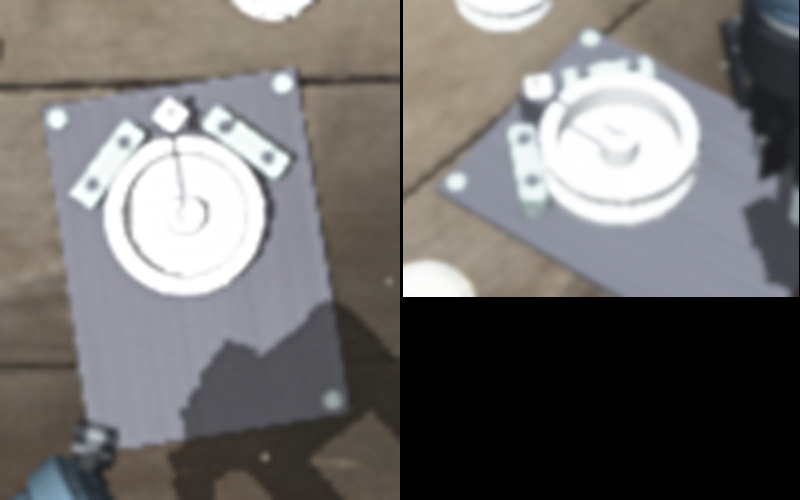

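The mark is aligned and the bystanders have not moved. The last push was light, though, and the lower rim looks slightly lower (296 against 294). I'll measure the pulley's shift against the earlier firmly seated views.

```bash
cat > sh.py <<'E'
from h import *
def shift(n,im,ref):
    # edge position across the near-side rim along jig -x at several jig y; mm, + = towards the back stop
    ex=np.array([np.cos(.138),np.sin(.138)]);ey=np.array([-ex[1],ex[0]]);out=[]
    for dirn in (0,.4,-.4,.8,-.8):
        d=-np.cos(dirn)*ex+np.sin(dirn)*ey; s=np.arange(.050,.075,.0002)
        uv=np.array([px(n,[*(np.array([.5503,.3529])+t*d),.03]) for t in s],np.float32)
        e=[]
        for i in(im,ref):
            w=cv2.remap(i.min(2).astype(np.float32),uv[:,:1],uv[:,1:],cv2.INTER_LINEAR)[:,0]; e.append(np.clip(w-110,0,145).sum()/145*.2)
        out.append(round(float(-(e[0]-e[1])),2))
    print(n,out)
E
python3 -c "
from sh import *
for n in('top','scene'):
    im=vision.camera(n); cv2.imwrite(f'pics/{n[0]}7.png',im)
    for k in(5,6): shift(n,im,cv2.imread(f'pics/{n[0]}{k}.png'))
turn(0)"
```

```text
top [-0.38, -0.29, -0.66, -0.43, 0.02]
top [-0.13, -0.56, -0.67, -0.67, -0.01]
scene [1.16, 0.26, -1.19, -0.31, -0.34]
scene [0.63, -0.2, -1.17, -0.3, -0.41]
centre [0.4102 0.3968 0.2035] F [-0.9  0.1  0. ] Tq [-0.04  0.04  0.02] q [ 0.64  0.14  1.71 -0.    1.29  0.94]
0.0 0.0 0 0 0 -0.000 1
```

```bash
python3 -c "
from h import *
print(to([.4512,.3391,.015],.138))"
```

```text
(array([-43.1, 109.3, 188.5]), array([ 0.001, -0.   , -0.438]), 'now', array([0.3593, 0.4125, 0.2034]), 'ya', np.float64(-0.3), 'q', array([ 0.64,  0.14,  1.71, -0.  ,  1.29,  0.94]), 0.3625600983003105, 'F', array([-0.9,  0.1,  0. ]))
```

Call:
carry_out(deltas="-43 109 0 0 0 -0.438 1; -43 109 0 0 0 -0.438 1; -43 109 0 0 0 -0.438 1; -43 109 60 0 0 -0.438 1; -43 109 120 0 0 -0.438 1; -43 109 160 0 0 -0.438 1; -43 109 160 0 0 -0.438 1; -43 109 175 0 0 -0.438 1; -43 109 186 0 0 -0.438 1; -43 109 186 0 0 -0.438 1; -43 109 186 0 0 -0.438 1")

```text
time_s: 23.48
eef_pos: [0.4502, 0.3398, 0.0177]
eef_rot: [0.0, 0.656, 0.755, 0.001]
wrist_force: [0.4, 0.6, 0.1]
opening: -0.001
grasp_force: 0.0
```

```bash
python3 -c "
from h import *
print(to([.4760,.3426,.015],.138))"
```

```text
(array([-0.8, 26. ,  2.7]), array([ 0.001, -0.   ,  0.001]), 'now', array([0.4502, 0.3398, 0.0177]), 'ya', np.float64(0.139), 'q', array([0.44, 0.44, 1.76, 0.  , 0.94, 0.3 ]), -0.00105909989372452, 'F', array([0.4, 0.6, 0.1]))
```

Approach the contact slowly.

Call:
carry_out(deltas="-0.8 8 0 0 0 0 1; -0.8 15 0 0 0 0 1; -0.8 19 0 0 0 0 1; -0.8 21 0 0 0 0 1; -0.8 22.5 0 0 0 0 1; -0.8 24 0 0 0 0 1; -0.8 24 0 0 0 0 1")

```text
time_s: 24.35
eef_pos: [0.4736, 0.3421, 0.0169]
eef_rot: [0.0, 0.656, 0.755, 0.0]
wrist_force: [0.5, 0.8, -0.3]
opening: -0.001
grasp_force: 0.0
```

Call:
carry_out(deltas="0 1 0 0 0 0 1; 0 2 0 0 0 0 1; 0 3 0 0 0 0 1; 0 4 0 0 0 0 1; 0 4 0 0 0 0 1")

```text
time_s: 24.98
eef_pos: [0.4776, 0.3426, 0.0169]
eef_rot: [0.0, 0.656, 0.754, 0.0]
wrist_force: [0.5, -0.8, 0.1]
opening: 0.003
grasp_force: 0.0
```

Call:
carry_out(deltas="0 1 0 0 0 0 1; 0 2 0 0 0 0 1; 0 3 0 0 0 0 1; 0 4 0 0 0 0 1; 0 4 0 0 0 0 1")

```text
time_s: 25.6
eef_pos: [0.4785, 0.3426, 0.0165]
eef_rot: [-0.002, 0.656, 0.755, -0.003]
wrist_force: [-10.9, -2.9, 9.2]
opening: 0.001
grasp_force: 5.8
```

Call:
carry_out(deltas="0 1.5 -0.3 0 0 0 1; 0 3 -0.6 0 0 0 1; 0 4.5 -0.8 0 0 0 1; 0 4.5 -0.8 0 0 0 1; 0 4.5 -0.8 0 0 0 1")

```text
time_s: 26.22
eef_pos: [0.4788, 0.3424, 0.0165]
eef_rot: [-0.004, 0.656, 0.755, -0.007]
wrist_force: [-24.2, -4.9, 17.4]
opening: -0.003
grasp_force: 12.5
```

Call:
carry_out(deltas="0 -3 -0.5 0 0 0 1; 0 -7 -0.5 0 0 0 1; 0 -15 -0.5 0 0 0 1; 0 -30 -5 0 0 0 1; 0 -60 -50 0 0 0 1; 0 -90 -110 0 0 0 1; 0 -110 -170 0 0 0 1; 0 -110 -190 0 0 0 1; 0 -110 -190 0 0 0 1")

```text
time_s: 27.35
eef_pos: [0.3777, 0.3293, 0.2106]
eef_rot: [0.001, 0.656, 0.755, 0.003]
wrist_force: [-0.4, -0.3, -0.7]
opening: -0.004
grasp_force: 0.0
```

```bash
python3 -c "
from mark import *; from sh import shift
for n in('top','scene'):
    im=vision.camera(n); cv2.imwrite(f'pics/{n[0]}8.png',im); mark(n,im)
    for k in(6,7): shift(n,im,cv2.imread(f'pics/{n[0]}{k}.png'))
print(sensors.get_obs()['eef_pos'])"
```

```text
top [[20.0, 0.5], [22.0, 0.6], [24.0, 0.9], [26.0, 1.0], [28.0, 1.1], [30.0, 1.1], [32.0, 1.1], [34.0, 1.1], [36.0, 1.0], [38.0, 0.9], [40.0, 1.0], [42.0, 1.4], [50.0, 1.2], [52.0, 0.9], [54.0, 1.0]] web slope 0.022 icpt mm 0.29
top [0.23, -0.21, 0.55, -0.15, 0.16]
top [0.37, 0.35, 1.23, 0.52, 0.17]
scene [[20.0, -0.3], [22.0, -0.6], [24.0, -0.6], [26.0, -0.7], [28.0, -0.6], [30.0, -0.6], [32.0, -0.9], [34.0, -0.9], [38.0, -1.0], [40.0, -0.9], [42.0, -1.0], [50.0, -0.6], [52.0, -0.7], [54.0, -1.0]] web slope -0.026 icpt mm 0.03
scene [0.12, -0.81, -0.36, -0.16, -0.22]
scene [-0.51, -0.6, 0.82, 0.14, 0.19]
[0.37639044 0.32829717 0.20710757]
```

```bash
python3 -c "
from bench import ctrl
print(ctrl.hand_in())"
```

```text
the job is handed in; nothing more can be done
None
```

The pulley is seated flat in the V and let go, with its line facing the pointer to within about 0.025 rad by both cameras. The jar, tin and tape measure showed no movement when last compared (tape and tin in both views, jar in the top view only), and I handed the job in at about 27 s, but no verdict came back.

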